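# Bring the floating inspection carriage to rest at its two index marks

## Task

The heavy inspection carriage floats almost without friction on its guide. By its sprung push handle, bring it first to the left-hand index clamp (robot's left) and keep its pointer fin standing still opposite the index fin for a few seconds, then bring it back to the right-hand clamp, brake it to a standstill there for a few seconds too, and let go so that it stays there at rest. Move it only by the handle without touching the carriage itself, and never let it strike the stop at either end of the guide.

Things in the scene. Friction and masses are not known exactly. Their poses are not given: they have to be found in the camera images.
- track: Guide of the carriage: aluminium beam 130 x 860 x 30 mm, level and fixed on the bench, with two rails, a dark stop at each end and a scale bar along its far (+x) side. Origin: middle of the underside; its y axis is the direction of travel (about world y, turned by up to 0.1 rad). Air film under the carriage: drag only 0.12 N per m/s, no dry friction; once moving it coasts on.
- carriage (a joint): Travel of the carriage along the guide's +y axis, m: the carriage's middle is at y = value - 0.200 in the guide's frame. It strikes the left (+y) stop at 0.400, the right (-y) stop at -0.020. It weighs 7.3 kg nominally, deck and board included (hidden, 0.75 to 1.35 times that).
- deck: Deck of the carriage, a grey steel plate 160 (x) x 320 (y) x 20 mm, top 64 mm above the bench, with a green circuit board between two aluminium strips (parts up to 97 mm above the bench). A 10 mm rod for the handle runs along its near side, 112 mm before its middle, 54 mm up. Origin: middle of the carriage, 40 mm above the bench; axes as the guide's. Not to be touched.
- handle (a joint): Place of the handle on its rod relative to the carriage, m, along the guide's +y; 0 is the middle, ends at -0.130 and +0.130. Only springs link it to the carriage (3.0 N/m in all, unloaded at 0, damping 0.2 N per m/s): handle at q drives the carriage with 3.0*q newtons (+q to +y). With the hand still the carriage swings about it, period about 10 s, hardly damped. Handle 0.12 kg.
- grip (a point): Grip point of the push handle, a black upright block 30 mm (x) by 24 mm (y, along the travel), top 134 mm above the bench, on a 30 mm slider below 67 mm. The point is on the block's centre line 110 mm above the bench, 112 mm to -x of the carriage's middle; axes as the guide's. Take it from above, fingers closing along the travel.
- pointer (a point): Top of the carriage's steel pointer fin (10 mm wide, 6 mm thick) at the far side of the deck's middle: 106 mm to +x of the carriage's middle, 97 mm above the bench. It moves with the carriage.
- mark_l (a point): Top of the steel index fin (10 mm wide, 6 mm thick, 110 mm above the bench) of the left-hand (+y) black clamp fixed on the scale bar; axes as the guide's. The carriage is at the mark when pointer and index fin have the same place along the guide's y axis; they pass each other about 20 mm apart in x. It stands where the carriage's travel is 0.30 to 0.36.
- mark_r (a point): The same on the right-hand (-y) black clamp, which looks just like the left one. It stands where the carriage's travel is 0.04 to 0.10.

How it is judged:
By the outcome, as a careful person would: the job done as asked, in the order asked, and still so for the second after the job is handed in, with the robot touching nothing.
It also fails if it takes over 61 s, if anything falls off the work surface, if the arm or the gripper's body presses on something with over 40 N, if the wrist force passes 120 N, or if a joint passes its speed limit or range.

## Robot

A 6-joint arm with a two-finger parallel gripper is mounted at the origin on the work surface. World frame = base frame: x ahead of the robot, y to its left, z up, the work surface at z = 0. Lengths are in mm, angles in rad, forces in N, time in s.
With the tool pointing down it reaches from about 375 to 900 mm from the base axis. Payload 3.1 kg.
Tool frame: the origin (TCP) lies at the very end of the fingers, on their centre line; the grasp point (between the pads) lies 19 mm behind it (ctrl.tcp_to_grasp is the distance from the TCP to the grasp point, in mm); z points along the fingers, y is the line along which they close (so a half turn about z gives the same grasp; the last joint's range is limited). The gripper opens to 87 mm and grips with 3 to 60 N. Pads are 19 mm wide; open, the fingers measure 117 mm over their backs; the gripper's body (75 mm by 190 mm) begins 51 mm behind the grasp point.
Start: joints at [-1.387, 0.527, 1.433, -0, 1.181, -0.178], TCP at [221.829, -584.284, 186.048] pointing down, gripper open.
Joint ranges: [-3.08, 3.08], [-0.75, 2.2], [0.22, 2.44], [-1.43, 4.57], [0, 2.65], [-2.85, 2.85]. Speed limits (rad/s): [2.79, 2.79, 3.14, 3.14, 3.14, 3.14].

## Interface

Orientations are given as a 3x3 rotation matrix whose columns are the frame's x, y, z axes.
In Python, from rig import ctrl gives the robot as it stands.
- The arm moves only by the tool send_rows, never from a script. Its arguments are lists of equal length, an entry for each row: "hand": the closure, from 0 (fully open) to 1 (shut); "offset": the shift along the world's x, y, z each as a share of 25 mm, from -1 to 1, a list of three; "yaw": the turn about the world's z as a share of 6 degrees, from -1 to 1. In form: {"hand": [hand, ...], "offset": [[x, y, z], ...], "yaw": [yaw, ...]}. A call has 1 to 20 rows; each row shifts and turns the commanded pose from where the row before left it; what a row does not reach is not made up. A row lasts 1/12 s, in which the tool goes at most 41.7 mm and 7.16 degrees, less where a joint would pass 70% of its speed; a pose out of reach is approached as far as the arm can. A call with a number of a shift or a turn outside -1 to 1 is refused whole. A call with a gripper value outside its range is refused whole. The fingers move at their own pace and stop on an object; "grip_force" is the grip in N (left out, the last holds). Time passes only in rows, so rows that do not move let the fingers close. It gives the time, the measured TCP pose, the force, the opening and the grip force at its end, in the units of the state.
- ctrl.state(): the state, without advancing time (a new reading comes with each control period).
- ctrl.snapshot(name): name is "scene" or "top" or "wrist"; returns a dict with "img" (480x640x3 uint8, red, green, blue), "z_map" (480x640 float32, mm along the optical axis (not along the pixel's ray), 0 where there is no reading), "mtx" (3x3 intrinsics, pixels), "R" (3x3) and "t" (3): a world point X has camera coordinates R X + t. Camera axes: x right, y down, z forward; pixel columns grow to the right and rows downward; lengths in mm; the calibration is good to about 2 mm. The wrist camera is an equidistant fisheye: a pixel r from the principal point sees the ray r / f radians off the axis. A picture is of the moment at which its call begins.
- ctrl.job_done(): hands the job in; it is judged then, once.
The state is a dict: "time_s": time; "q": joint angles; "joint_vel": joint speeds; "joint_torque": joint torques, N m; "tcp_pos": TCP position; "eef_rot": TCP orientation; "contact_force": force on the tool from outside, world axes, zero at the start; "ft_torque": the same for the moment, N m; "finger_gap": finger opening in mm; "grip_force": force on a finger pad.
Only numpy, scipy, OpenCV 4.12 (cv2) and the standard library are available. Lean on these libraries where they do the work, as an engineer would, in place of code of your own. Each camera call takes 0.05 s, during which the arm holds its last target. There are 200 camera calls.

## Working session

There is one attempt and no reset: what is moved stays moved. The work goes in short steps, Python scripts to look and compute and a tool call to move; the robot and the scene stay as the last step left them, time stands still between calls to the robot, and variables do not carry over. Pictures are saved under pics/ and viewed, at most 10 in all, crops included, and the job is handed in when it is done.

Besides the shell and the picture viewer there is one more tool, called after "Emit:" as name(argument=value, ...), one argument or row to a line, values as JSON. send_rows: Moves the arm, as the interface text tells. Shift numbers are shares of 25 mm and turn numbers shares of 6 degrees, none past 1 either way. Its arguments: {"type":"object","properties":{"hand":{"type":"array"},"offset":{"type":"array"},"yaw":{"type":"array"},"grip_force":{"type":"number"}},"required":["hand","offset","yaw"]}

```bash
ls; mkdir -p pics
python3 - <<'E'
from rig import ctrl
import cv2,numpy as np
for n in("scene","top"):
    s=ctrl.snapshot(n); cv2.imwrite(f"pics/{n}0.png",s["img"][:,:,::-1]); np.savez(f"{n}0.npz",**s)
    print(n,s["mtx"].round(1).tolist(),s["R"].round(3).tolist(),s["t"].round(1).tolist())
st=ctrl.state();print(st["time_s"],st["eef_rot"],st["finger_gap"])
E
```

```text
pics
scene [[615.7, 0.0, 322.3], [0.0, 615.7, 242.1], [0.0, 0.0, 1.0]] [[-0.628, 0.778, -0.009], [0.529, 0.418, -0.738], [-0.571, -0.468, -0.675]] [413.6, -237.2, 1239.2]
top [[557.2, 0.0, 327.6], [0.0, 557.2, 247.9], [0.0, 0.0, 1.0]] [[-0.02, -1.0, -0.014], [-0.998, 0.021, -0.063], [0.063, 0.013, -0.998]] [-6.0, 607.2, 1000.2]
0.1 [[ 9.34911897e-01  3.54879716e-01 -3.61976320e-04]
 [ 3.54879756e-01 -9.34910110e-01  1.85610510e-03]
 [ 3.20278730e-04 -1.86375281e-03 -9.99998212e-01]] 86.79816620616218
```

View pics/top0.png

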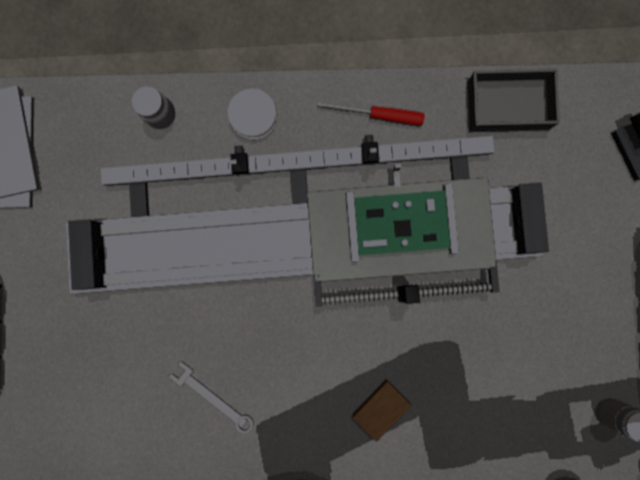

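View pics/scene0.png

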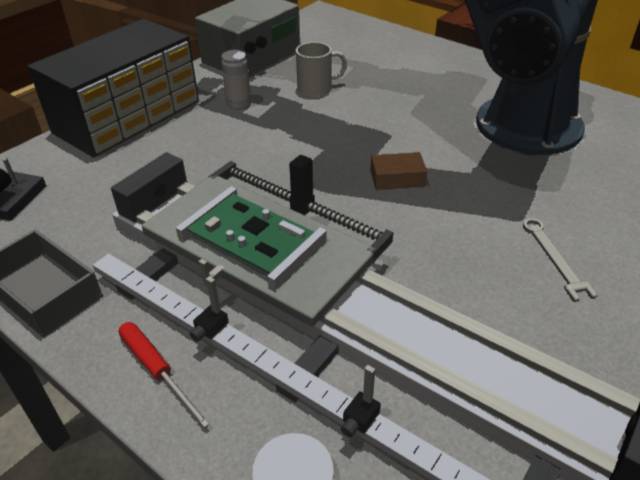

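The top view shows the handle at (408,293), the pointer at (397,168), the right clamp at (370,150) and the left clamp at (240,160). +y is to the left. Next I measure from depth and crop the fins.

```bash
cat > h.py <<'E'
import numpy as np,cv2
def world(s):
    z=s["z_map"];v,u=np.mgrid[:480,:640];K=s["mtx"]
    c=np.stack([(u-K[0,2])/K[0,0]*z,(v-K[1,2])/K[1,1]*z,z],-1)
    w=(c-s["t"])@s["R"]; w[z==0]=np.nan; return w
def ray(s,u,v,h):
    K=s["mtx"];d=s["R"].T@np.array([(u-K[0,2])/K[0,0],(v-K[1,2])/K[1,1],1]);o=-s["R"].T@s["t"]
    return o+d*(h-o[2])/d[2]
E
python3 - <<'E'
from h import *
T=np.load("top0.npz");S=np.load("scene0.npz")
w=world(T)
def box(m,name):
    n,l,st,_=cv2.connectedComponentsWithStats(m.astype(np.uint8))
    for i in np.argsort(-st[1:,4])[:3]+1:
        p=w[l==i]; 
        if len(p)<8: continue
        r=cv2.minAreaRect(p[:,:2].astype(np.float32)); print(name,len(p),np.round(r[0],1),np.round(r[1],1),round(r[2],2),np.nanmedian(p[:,2]).round(1))
Z=w[...,2]
roi=np.zeros(Z.shape,bool);roi[120:320,60:560]=1
print("table",np.nanmedian(Z[330:360,100:300]))
box(roi&(abs(Z-64)<5),"deck"); box(roi&(abs(Z-134)<6),"handle"); 
bar=roi.copy();bar[190:]=0
hsv=T["img"].max(-1)
for z0 in(20,30,40,50):print(z0,(bar&(abs(Z-z0)<5)).sum())
box(bar&(hsv>110),"bar")
box(bar&(Z>80),"fins")
for n,s,(u0,u1,v0,v1) in(("top",T,(220,420,130,190)),("scene",S,(180,400,250,440))):
    c=s["img"][v0:v1,u0:u1,::-1];k=780//(u1-u0) if n=="top" else 3
    cv2.imwrite(f"pics/{n}c.png",cv2.resize(c,None,fx=k,fy=k,interpolation=cv2.INTER_NEAREST))
E
```

```text
table 0.07844746221684859
deck 10975 [ 627.1 -148.9] [227.1 321.2] 3.41 64.6
deck 180 [603.2 385. ] [118.4   7.6] 3.5 64.0
deck 118 [ 521.1 -123.2] [24.3 39.1] 1.08 62.2
handle 280 [ 523.4 -154.1] [29.7 24.2] 4.97 134.3
20 1284
30 6709
40 315
50 950
bar 1101 [752.6 316.1] [ 27.4 155.7] 3.0 29.7
bar 852 [ 783.2 -201.5] [ 28.2 119.3] 3.18 30.7
bar 852 [768.  48.] [ 27.4 118.7] 4.06 30.4
fins 175 [ 702.6 -368.6] [41.7 13.4] 88.43 85.9
fins 53 [750.8 137.1] [ 6.  10.4] 7.15 105.0
fins 51 [765.4 -99.1] [ 7.  10.3] 2.48 105.1
```

View pics/topc.png

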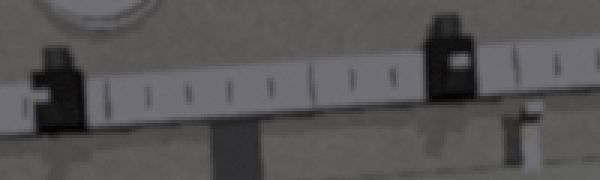

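View pics/scenec.png

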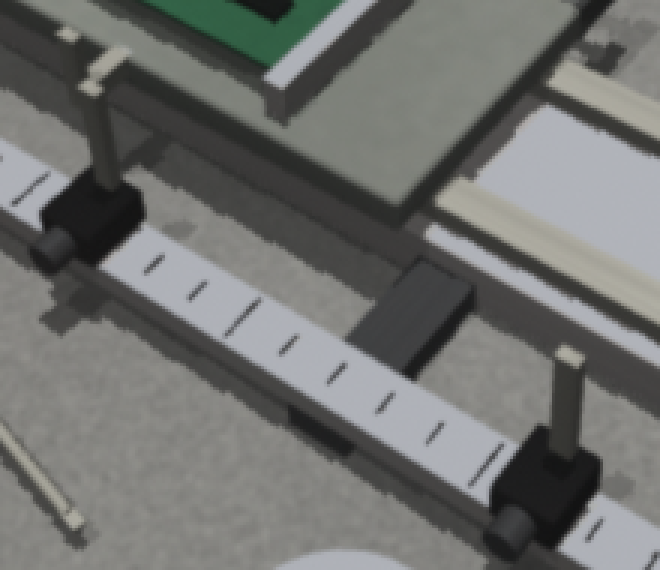

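The crops show the left fin top at about (233.5,161) and the right fin top at (373.3,150.3) in the top view. The pointer is near (397.5,166), and in the scene view the right fin top is near (211,279).

```bash
cat >> h.py <<'E'
Y=np.array([-0.0617,0.9981]);X=np.array([0.9981,0.0617])
def board(s):
    im=s["img"].astype(int);r,g,b=im[...,0],im[...,1],im[...,2]
    w=world(s);m=(g>1.35*r)&(g>1.15*b)&(g>25)&(w[...,2]>55)&(w[...,2]<85)&(w[...,0]>500)&(w[...,0]<760)
    p=w[m][:,:2];a=p@Y;c=p@X
    sel=(c>np.percentile(c,20))
    return len(p),np.percentile(a,[1,99]),np.percentile(c,[1,99])
E
python3 - <<'E'
from h import *
T=np.load("top0.npz");S=np.load("scene0.npz")
def show(n,p): print(n,p.round(1),"s",(p[:2]@Y).round(1),"c",(p[:2]@X).round(1))
for n,u,v,h in(("L",233.5,161,110),("R",373.3,150.3,110),("P",397.7,165.7,97),("hand",408,293,134)): show("top "+n,ray(T,u,v,h))
for n,u,v,h in(("L",180+570/3,250+355/3,110),("R",211,279.3,110),("R?",180+67/3,261,110),("P a",180+67/3,261,97),("P b",211,279.3,97),("P c",222.6,266.6,97)): show("scene "+n,ray(S,u,v,h))
for s in(T,S):print(board(s))
w=world(T);p=w[(abs(w[...,2]-64.5)<3)&(w[...,0]>500)&(w[...,0]<740)&(w[...,1]<60)&(w[...,1]>-330)][:,:2]
print("deck s",np.percentile(p@Y,[1,99]),"c",np.percentile(p@X,[1,99]))
# fins seen in scene depth
w=world(S);m=(w[...,2]>88)&(w[...,2]<114)&(w[...,:2]@X>715)&(w[...,:2]@X<780)
n,l,st,ce=cv2.connectedComponentsWithStats(m.astype(np.uint8))
for i in range(1,n):
    if st[i,4]>6:print("fin",st[i],ce[i].round(1),np.round([np.median(w[l==i][:,:2]@Y),np.median(w[l==i][:,:2]@X),w[l==i][:,2].max()],1))
E
```

```text
top L [751.4 136.  110. ] s 89.3 c 758.4
top R [764.1 -99.9 110. ] s -146.8 c 756.5
top P [ 739.7 -141.6   97. ] s -187.0 c 729.6
top hand [ 524.3 -148.   134. ] s -180.1 c 514.1
scene L [749.7 141.2 110. ] s 94.7 c 757.0
scene R [763.7 -93.8 110. ] s -140.7 c 756.5
scene R? [ 747.8 -126.8  110. ] s -172.7 c 738.5
scene P a [ 739.7 -138.1   97. ] s -183.5 c 729.8
scene P b [ 756.  -104.4   97. ] s -150.8 c 748.1
scene P c [ 730.4 -109.4   97. ] s -154.2 c 722.3
(3677, array([-263.74026787, -110.40728686]), array([585.45482576, 682.49731494]))
(3843, array([-261.39063308, -108.7695521 ]), array([584.61440655, 683.82238746]))
deck s [-344.47206563  -28.76653196] c [509.23228306 704.24745793]
fin [199 259   9  11  66] [203.1 263.7] [-181.3  731.4   98.4]
fin [206 277  11  17 132] [211.1 284.9] [-139.9  758.8  111.3]
fin [364 365  12  20 163] [369.4 374.4] [ 95.6 759.5 111.7]
```

Emit:
send_rows(
  hand=[0, 0, 0, 0, 0, 0, 0, 0, 0, 0, 0, 0, 0, 0, 0, 0, 0, 0],
  offset=[
    [0.67, 0.956, 0],
    [0.67, 0.956, 0],
    [0.67, 0.956, 0],
    [0.67, 0.956, 0],
    [0.67, 0.956, 0],
    [0.67, 0.956, 0],
    [0.67, 0.956, 0],
    [0.67, 0.956, 0],
    [0.67, 0.956, 0],
    [0.67, 0.956, 0],
    [0.67, 0.956, 0],
    [0.67, 0.956, 0],
    [0.67, 0.956, 0],
    [0.67, 0.956, 0],
    [0.67, 0.956, 0],
    [0.67, 0.956, 0],
    [0.67, 0.956, 0],
    [0.67, 0.956, 0],
  ],
  yaw=[-0.16, -0.16, -0.16, -0.16, -0.16, -0.16, -0.16, -0.16, -0.16, -0.16, -0.16, -0.16, -0.16, -0.16, -0.16, -0.16, -0.16, -0.16],
  grip_force=20,
)

```text
time_s: 1.6
tcp_pos: [523.7, -152.6, 185.7]
eef_rot: [[0.998, 0.06, -0.001], [0.06, -0.998, 0.0], [-0.001, -0.0, -1.0]]
contact_force: [0.3, 0.3, 1.1]
finger_gap: 87.2
grip_force: 0.0
```

Emit:
send_rows(
  hand=[0, 0, 0, 0.3, 0.3, 0.3, 0.5, 1, 1, 1, 1, 1, 1],
  offset=[
    [-0.03, -0.06, -0.63],
    [0, 0, -0.63],
    [0, 0, -0.63],
    [0, 0, -0.63],
    [0, 0, -0.63],
    [0, 0, -0.63],
    [0, 0, 0],
    [0, 0, 0],
    [0, 0, 0],
    [0, 0, 0],
    [0, 0, 0],
    [0, 0, 0],
    [0, 0, 0],
  ],
  yaw=[0, 0, 0, 0, 0, 0, 0, 0, 0, 0, 0, 0, 0],
)

```text
time_s: 2.68
tcp_pos: [522.9, -155.7, 92.2]
eef_rot: [[0.998, 0.061, 0.001], [0.061, -0.998, -0.0], [0.001, 0.001, -1.0]]
contact_force: [0.3, -0.3, -0.2]
finger_gap: 28.2
grip_force: 0.0
```

```bash
cat > m.py <<'E'
from h import *
from rig import ctrl
import json,sys,os
n=len(os.listdir("shots"))if os.path.isdir("shots") else os.makedirs("shots") or 0
st=ctrl.state();out={"t":st["time_s"],"h":float(np.array(st["tcp_pos"][:2])@Y),"c":float(np.array(st["tcp_pos"][:2])@X)}
for k in("scene",):
    s=ctrl.snapshot(k);np.savez_compressed(f"shots/{k}{n}.npz",**s)
    N,a,c=board(s);out[k]=[N]+a.round(2).tolist()
    w=world(s);C=w[...,:2]@X;m=(w[...,2]>88)&(w[...,2]<104)&(C>722)&(C<745)
    out["ptr"]=[int(m.sum()),float(np.median(w[m][:,:2]@Y).round(2))] if m.sum() else None
out["t2"]=ctrl.state()["time_s"]
with open("log.jsonl","a")as f:f.write(json.dumps(out)+"\n")
print(out,st["finger_gap"],st["grip_force"],np.round(st["contact_force"],2),np.round(st["tcp_pos"],1))
E
python3 m.py; cp shots/scene0.npz a.npz; python3 -c "
import numpy as np,cv2
from rig import ctrl
s=ctrl.snapshot('top')
cv2.imwrite('pics/both.png',np.hstack([cv2.resize(x,(400,300)) for x in(np.load('a.npz')['img'],s['img'])])[:,:,::-1])"
```

```text
{'t': 2.6833, 'h': -187.70562453918282, 'c': 512.3230311175726, 'scene': [3836, -261.39, -108.83], 'ptr': [64, -181.36], 't2': 2.7333} 28.223062310645695 0.0 [ 0.34 -0.34 -0.18] [ 522.9 -155.7   92.2]
```

View pics/both.png

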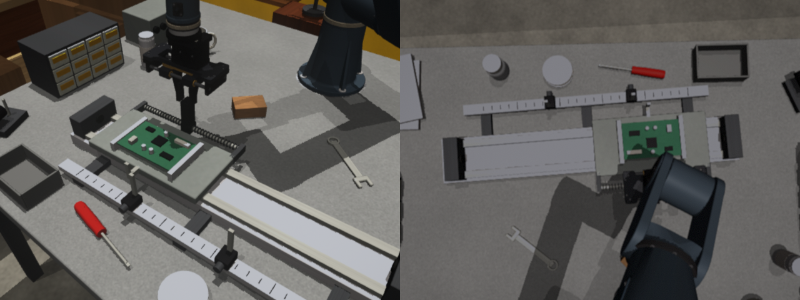

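The scene view (left) shows the gripper on the handle with the board fully visible. The arm hides part of the deck in the top view, so I will track with the scene camera.

```bash
cat > p.py <<'E'
# usage: p.py target_mm T_rem shares_sent...   -> measure, fit, replan
import sys,json,subprocess
from h import *
from scipy.optimize import least_squares
from scipy.interpolate import BPoly
target,T=float(sys.argv[1]),float(sys.argv[2]);sh=[float(a) for a in sys.argv[3:]]
if sh: print(subprocess.run(["python3","m.py"],capture_output=True,text=True).stdout.strip())
L=[json.loads(l) for l in open("log.jsonl")]
try:C=json.load(open("cmd.json"))
except Exception:C=[]
if sh: C.append(sh);json.dump(C,open("cmd.json","w"))
tm=[L[0]["t"]];hc=[L[0]["h"]]
for i,c in enumerate(C):
    t0=L[i+1]["t"]-len(c)/12
    tm.append(t0);hc.append(hc[-1])
    for k,s in enumerate(c): tm.append(t0+(k+1)/12);hc.append(hc[-1]+25*s)
x=lambda l:(l["scene"][1]+l["scene"][2])/2
x0=x(L[0]);tl=np.array([l["t"] for l in L]);xm=np.array([x(l)-x0 for l in L])
dt=1/120;tt=np.arange(tl[0],tl[-1]+dt/2,dt)
def sim(r,h0,lag=0.04):
    h=np.interp(tt-lag,tm,hc)-h0;dh=np.gradient(h,dt) if len(h)>1 else h*0
    X_=[0.];v=0.;V=[0.]
    for i in range(1,len(tt)):
        v+=dt*((h[i]-X_[-1])+0.067*(dh[i]-v)-0.04*v)/r;X_.append(X_[-1]+dt*v);V.append(v)
    return np.array(X_),np.array(V),h
def res(p): return np.r_[np.interp(tl,tt,sim(*p)[0])-xm,(p[0]-2.43)/.5*.5,(p[1]+186.5)/1.5*.5]
p=least_squares(res,[2.43,-186.5],diff_step=1e-3).x if len(L)>2 else np.array([2.43,-186.5])
X_,V,h=sim(*p);r,h0=p
xe,ve,he=X_[-1],V[-1],hc[-1]-h0
xe+=0.5*(xm[-1]-xe)
print("r %.3f h0 %.2f x_meas %.2f x_sim %.2f v %.2f q %.2f  hmeas-cmd %.2f resid"%(r,h0,xm[-1],X_[-1],ve,he-xe,L[-1]["h"]-hc[-1]),res(p)[:-2].round(2)[-4:])
ae=(he-xe)/r
b=BPoly.from_derivatives([0,T],[[xe,ve,ae],[target,0,0]])
f=lambda t:np.where(t<T,b(np.minimum(t,T))+r*b(np.minimum(t,T),2)+.04*b(np.minimum(t,T),1),target)
ts=np.arange(21)/12+.04;hd=f(ts);hd[0]=he
d=np.diff(hd)/25
print("q plan max %.1f"%max(abs(r*b(np.linspace(0,T,50),2))),"net",(hd[-1]-he).round(1))
print(" ".join("%.3f"%a for a in d))
E
python3 p.py 277 9
```

```text
r 2.430 h0 -186.50 x_meas 0.00 x_sim 0.00 v 0.00 q -1.21  hmeas-cmd 0.00 resid [0.]
q plan max 48.2 net 63.3
0.268 0.170 0.161 0.153 0.146 0.139 0.133 0.127 0.122 0.117 0.113 0.109 0.105 0.102 0.100 0.097 0.095 0.093 0.092 0.091
```

Emit:
send_rows(
  hand=[1, 1, 1, 1, 1, 1, 1, 1, 1, 1, 1, 1, 1, 1, 1, 1, 1, 1, 1, 1],
  offset=[
    [0, 0, 0],
    [0, 0, 0],
    [0, 0, 0],
    [-0.01, 0.16, 0],
    [-0.01, 0.16, 0],
    [-0.01, 0.16, 0],
    [-0.01, 0.16, 0],
    [-0.01, 0.16, 0],
    [-0.01, 0.14, 0],
    [-0.01, 0.14, 0],
    [-0.008, 0.13, 0],
    [-0.008, 0.13, 0],
    [-0.008, 0.12, 0],
    [-0.007, 0.12, 0],
    [-0.007, 0.11, 0],
    [-0.007, 0.11, 0],
    [-0.006, 0.1, 0],
    [-0.006, 0.1, 0],
    [-0.006, 0.1, 0],
    [-0.006, 0.1, 0],
  ],
  yaw=[0, 0, 0, 0, 0, 0, 0, 0, 0, 0, 0, 0, 0, 0, 0, 0, 0, 0, 0, 0],
)

```text
time_s: 4.45
tcp_pos: [519.5, -100.4, 92.0]
eef_rot: [[0.998, 0.061, 0.001], [0.061, -0.998, -0.0], [0.001, 0.0, -1.0]]
contact_force: [-0.6, -0.7, 5.1]
finger_gap: 23.8
grip_force: 20.0
```

```bash
python3 p.py 277 7.6 0 0 0 .16 .16 .16 .16 .16 .14 .14 .13 .13 .12 .12 .11 .11 .1 .1 .1 .1
```

```text
{'t': 4.45, 'h': -132.2229502417108, 'c': 512.2926607221092, 'scene': [3896, -253.88, -101.05], 'ptr': [60, -173.4], 't2': 4.5} 23.780910492816858 20.00044673681259 [-0.59 -0.72  5.09] [ 519.5 -100.4   92. ]
r 2.430 h0 -186.50 x_meas 7.64 x_sim 8.09 v 15.94 q 45.92  hmeas-cmd 0.48 resid [0.   0.45]
q plan max 48.4 net 45.9
0.160 0.089 0.088 0.087 0.087 0.086 0.086 0.086 0.086 0.086 0.087 0.087 0.088 0.088 0.089 0.090 0.090 0.091 0.092 0.093
```

Emit:
send_rows(
  hand=[1, 1, 1, 1, 1, 1, 1, 1, 1, 1, 1, 1, 1, 1, 1, 1, 1, 1, 1, 1],
  offset=[
    [-0.008, 0.12, 0],
    [-0.0055, 0.09, 0],
    [-0.0055, 0.09, 0],
    [-0.0055, 0.09, 0],
    [-0.0055, 0.09, 0],
    [-0.0055, 0.09, 0],
    [-0.0055, 0.09, 0],
    [-0.0055, 0.09, 0],
    [-0.0055, 0.09, 0],
    [-0.0055, 0.09, 0],
    [-0.0055, 0.09, 0],
    [-0.0055, 0.09, 0],
    [-0.0055, 0.09, 0],
    [-0.0055, 0.09, 0],
    [-0.0055, 0.09, 0],
    [-0.0055, 0.09, 0],
    [-0.0055, 0.09, 0],
    [-0.0055, 0.09, 0],
    [-0.0055, 0.09, 0],
    [-0.0055, 0.09, 0],
  ],
  yaw=[0, 0, 0, 0, 0, 0, 0, 0, 0, 0, 0, 0, 0, 0, 0, 0, 0, 0, 0, 0],
)

```text
time_s: 6.17
tcp_pos: [516.7, -54.6, 92.0]
eef_rot: [[0.998, 0.061, 0.001], [0.061, -0.998, -0.0], [0.001, 0.0, -1.0]]
contact_force: [-0.5, -0.0, 5.1]
finger_gap: 23.5
grip_force: 20.0
```

```bash
python3 p.py 277 5.9 .12 .09 .09 .09 .09 .09 .09 .09 .09 .09 .09 .09 .09 .09 .09 .09 .09 .09 .09 .09
```

```text
{'t': 6.1667, 'h': -86.3501158559488, 'c': 512.3046364494722, 'scene': [4264, -198.06, -45.01], 'ptr': [63, -118.6], 't2': 6.2167} 23.528813721315075 20.000650584697723 [-0.52 -0.    5.12] [516.7 -54.6  92. ]
r 2.327 h0 -185.67 x_meas 63.57 x_sim 63.52 v 46.95 q 35.16  hmeas-cmd 0.61 resid [ 0.    0.3  -0.05]
q plan max 45.7 net 51.9
0.205 0.090 0.091 0.093 0.094 0.095 0.096 0.097 0.098 0.099 0.100 0.101 0.101 0.102 0.102 0.102 0.102 0.102 0.102 0.102
```

Emit:
send_rows(
  hand=[1, 1, 1, 1, 1, 1, 1, 1, 1, 1, 1, 1, 1, 1, 1, 1, 1, 1, 1, 1],
  offset=[
    [-0.012, 0.2, 0],
    [-0.0055, 0.09, 0],
    [-0.0055, 0.09, 0],
    [-0.0055, 0.09, 0],
    [-0.0055, 0.09, 0],
    [-0.006, 0.1, 0],
    [-0.006, 0.1, 0],
    [-0.006, 0.1, 0],
    [-0.006, 0.1, 0],
    [-0.006, 0.1, 0],
    [-0.006, 0.1, 0],
    [-0.006, 0.1, 0],
    [-0.006, 0.1, 0],
    [-0.006, 0.1, 0],
    [-0.006, 0.1, 0],
    [-0.006, 0.1, 0],
    [-0.006, 0.1, 0],
    [-0.006, 0.1, 0],
    [-0.006, 0.1, 0],
    [-0.006, 0.1, 0],
  ],
  yaw=[0, 0, 0, 0, 0, 0, 0, 0, 0, 0, 0, 0, 0, 0, 0, 0, 0, 0, 0, 0],
)

```text
time_s: 7.88
tcp_pos: [513.5, -3.0, 92.0]
eef_rot: [[0.998, 0.061, 0.001], [0.061, -0.998, -0.0], [0.001, 0.0, -1.0]]
contact_force: [-0.1, -0.0, 5.2]
finger_gap: 23.4
grip_force: 20.0
```

```bash
python3 p.py 277 4.2 .2 .09 .09 .09 .09 .1 .1 .1 .1 .1 .1 .1 .1 .1 .1 .1 .1 .1 .1 .1
```

```text
{'t': 7.8833, 'h': -34.659781707523855, 'c': 512.3200182583523, 'scene': [5014, -105.27, 48.55], 'ptr': [73, -26.15], 't2': 7.9333} 23.422863811464477 20.000503957271576 [-0.13 -0.    5.22] [513.5  -3.   92. ]
r 2.280 h0 -185.29 x_meas 156.75 x_sim 156.49 v 55.18 q -6.78  hmeas-cmd 0.80 resid [ 0.    0.23  0.3  -0.26]
q plan max 44.3 net 51.3
0.259 0.112 0.110 0.108 0.106 0.104 0.101 0.099 0.097 0.095 0.093 0.092 0.090 0.088 0.086 0.085 0.083 0.082 0.080 0.079
```

Emit:
send_rows(
  hand=[1, 1, 1, 1, 1, 1, 1, 1, 1, 1, 1, 1, 1, 1, 1, 1, 1, 1, 1, 1],
  offset=[
    [-0.012, 0.2, 0],
    [-0.01, 0.16, 0],
    [-0.007, 0.11, 0],
    [-0.007, 0.11, 0],
    [-0.007, 0.11, 0],
    [-0.006, 0.1, 0],
    [-0.006, 0.1, 0],
    [-0.006, 0.1, 0],
    [-0.006, 0.1, 0],
    [-0.006, 0.1, 0],
    [-0.0055, 0.09, 0],
    [-0.0055, 0.09, 0],
    [-0.0055, 0.09, 0],
    [-0.0055, 0.09, 0],
    [-0.0055, 0.09, 0],
    [-0.005, 0.08, 0],
    [-0.005, 0.08, 0],
    [-0.005, 0.08, 0],
    [-0.005, 0.08, 0],
    [-0.005, 0.08, 0],
  ],
  yaw=[0, 0, 0, 0, 0, 0, 0, 0, 0, 0, 0, 0, 0, 0, 0, 0, 0, 0, 0, 0],
)

```text
time_s: 9.6
tcp_pos: [510.4, 48.0, 92.0]
eef_rot: [[0.998, 0.061, 0.001], [0.061, -0.998, 0.0], [0.001, -0.0, -1.0]]
contact_force: [-0.7, 0.9, 4.8]
finger_gap: 23.8
grip_force: 20.0
```

```bash
python3 p.py 277 2.8 .2 .16 .11 .11 .11 .1 .1 .1 .1 .1 .09 .09 .09 .09 .09 .08 .08 .08 .08 .08
```

```text
{'t': 9.6, 'h': 16.468363927658814, 'c': 512.3653190638906, 'scene': [5828, -22.55, 131.8], 'ptr': [81, 56.54], 't2': 9.65} 23.76789354156082 20.00060945749283 [-0.7   0.95  4.8 ] [510.4  48.   92. ]
r 2.397 h0 -186.90 x_meas 239.73 x_sim 239.38 v 37.49 q -37.11  hmeas-cmd 0.92 resid [ 0.79  0.48 -0.43 -0.35]
q plan max 51.6 net 43.8
0.026 0.000 0.017 0.032 0.046 0.059 0.071 0.081 0.091 0.099 0.106 0.112 0.118 0.122 0.125 0.128 0.129 0.130 0.130 0.129
```

Emit:
send_rows(
  hand=[1, 1, 1, 1, 1, 1, 1, 1, 1, 1, 1, 1, 1, 1, 1, 1, 1, 1, 1, 1],
  offset=[
    [0, 0.02, 0],
    [0, 0, 0],
    [-0.001, 0.02, 0],
    [-0.002, 0.03, 0],
    [-0.003, 0.05, 0],
    [-0.004, 0.06, 0],
    [-0.004, 0.07, 0],
    [-0.005, 0.08, 0],
    [-0.0055, 0.09, 0],
    [-0.006, 0.1, 0],
    [-0.007, 0.11, 0],
    [-0.007, 0.11, 0],
    [-0.007, 0.12, 0],
    [-0.007, 0.12, 0],
    [-0.008, 0.13, 0],
    [-0.008, 0.13, 0],
    [-0.008, 0.13, 0],
    [-0.008, 0.13, 0],
    [-0.008, 0.13, 0],
    [-0.008, 0.13, 0],
  ],
  yaw=[0, 0, 0, 0, 0, 0, 0, 0, 0, 0, 0, 0, 0, 0, 0, 0, 0, 0, 0, 0],
)

```text
time_s: 11.32
tcp_pos: [507.7, 92.2, 92.0]
eef_rot: [[0.998, 0.061, 0.001], [0.061, -0.998, 0.0], [0.001, -0.0, -1.0]]
contact_force: [-0.6, -0.2, 5.4]
finger_gap: 23.7
grip_force: 20.0
```

```bash
sed -i 's/hc\[-1\]+25\*s/hc[-1]+25.045*s/' p.py; python3 p.py 277 1.7 .02 0 .02 .03 .05 .06 .07 .08 .09 .1 .11 .11 .12 .12 .13 .13 .13 .13 .13 .13
python3 - <<'E'
from h import *
import glob
s=np.load(sorted(glob.glob("shots/*"),key=lambda f:int(f[12:-4]))[-1]);w=world(s);C=w[...,:2]@X;A=w[...,:2]@Y
for lo,hi,z0,z1 in((722,745,88,104),(748,770,98,116)):
    m=(C>lo)&(C<hi)&(w[...,2]>z0)&(w[...,2]<z1)&(A>20)&(A<160);print(m.sum(),np.percentile(A[m],[5,50,95]).round(1),np.median(C[m]).round(1))
cv2.imwrite("pics/l1.png",cv2.resize(s["img"][280:420,270:430,::-1],None,fx=4,fy=4,interpolation=cv2.INTER_NEAREST))
E
```

```text
{'t': 11.3167, 'h': 60.67286744083065, 'c': 512.3749566647073, 'scene': [6181, 10.62, 165.19], 'ptr': [80, 89.6], 't2': 11.3667} 23.726966559384316 20.000547766685486 [-0.62 -0.16  5.37] [507.7  92.2  92. ]
r 2.362 h0 -186.36 x_meas 273.01 x_sim 273.12 v 4.84 q -26.72  hmeas-cmd 0.68 resid [ 0.44 -0.22 -0.54  0.11]
q plan max 26.7 net 30.6
0.498 0.242 0.180 0.124 0.076 0.035 0.002 -0.025 -0.045 -0.058 -0.064 -0.064 -0.056 -0.042 -0.021 0.007 0.043 0.085 0.135 0.175Traceback (most recent call last):
  File "<stdin>", line 3, in <module>
  File "<stdin>", line 3, in <lambda>
ValueError: invalid literal for int() with base 10: ''
```

```bash
cat > cmp.py <<'E'
from h import *
import glob,re,sys
f=sorted(glob.glob("shots/*.npz"),key=lambda f:int(re.findall(r"\d+",f)[-1]))[-1]
s=np.load(f);w=world(s);C=w[...,:2]@X;A=w[...,:2]@Y;B0=float(sys.argv[1])
for lo,hi,z0,z1 in((722,745,88,104),(748,770,94,116)):
    m=(C>lo)&(C<hi)&(w[...,2]>z0)&(w[...,2]<z1)&(abs(A-B0)<70);v,u=np.nonzero(m)
    print(f,m.sum(),np.percentile(A[m],[3,50,97]).round(1),C[m].mean().round(1),"u",u.min(),u.max(),"v",v.min(),v.max())
if len(sys.argv)>2:
    cu,cv=int(u.mean()),int(v.mean());cv2.imwrite(sys.argv[2],cv2.resize(s["img"][cv-50:cv+60,cu-70:cu+70,::-1],None,fx=5,fy=5,interpolation=cv2.INTER_NEAREST));print("origin",cu-70,cv-50)
E
python3 cmp.py 90 pics/l1.png
```

```text
shots/scene5.npz 80 [84.3 89.6 93.7] 731.3 u 373 382 v 354 365
shots/scene5.npz 127 [89.8 95.6 99.8] 758.5 u 364 375 v 365 380
origin 299 322
```

View pics/l1.png

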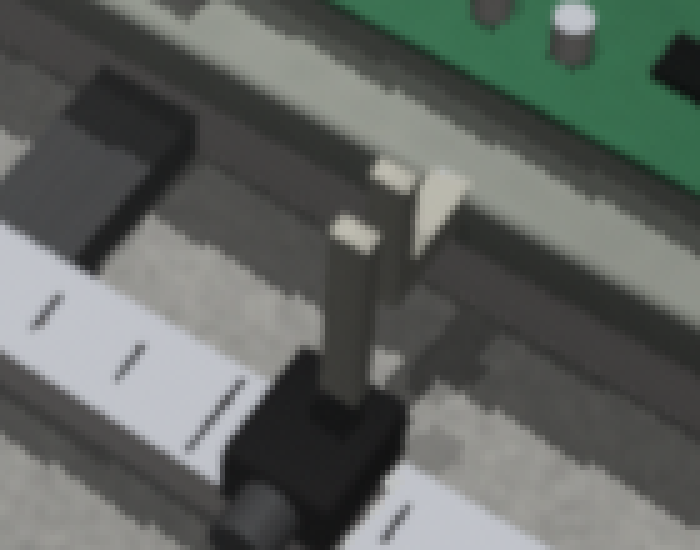

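The crop shows the pointer top at about (377.4,356.8) and the left index top at (369.6,368.2). The pointer is still slightly short of the mark.

```bash
python3 - <<'E'
from h import *
s=np.load("shots/scene5.npz")
for u,v,h in((377.4,356.8,97),(369.6,368.2,110)):
    p=ray(s,u,v,h);print(p.round(1),(p[:2]@Y).round(1),(p[:2]@X).round(1))
E
grep -o '"scene.*' log.jsonl; python3 p.py 279 2.5
```

```text
[723.5 133.5  97. ] 88.6 730.4
[749.8 140.8 110. ] 94.3 757.1
"scene": [3836, -261.39, -108.83], "ptr": [64, -181.36], "t2": 2.7333}
"scene": [3896, -253.88, -101.05], "ptr": [60, -173.4], "t2": 4.5}
"scene": [4264, -198.06, -45.01], "ptr": [63, -118.6], "t2": 6.2167}
"scene": [5014, -105.27, 48.55], "ptr": [73, -26.15], "t2": 7.9333}
"scene": [5828, -22.55, 131.8], "ptr": [81, 56.54], "t2": 9.65}
"scene": [6181, 10.62, 165.19], "ptr": [80, 89.6], "t2": 11.3667}
r 2.362 h0 -186.36 x_meas 273.01 x_sim 273.12 v 4.84 q -26.72  hmeas-cmd 0.68 resid [ 0.44 -0.22 -0.54  0.11]
q plan max 26.7 net 24.5
0.400 0.217 0.182 0.150 0.121 0.094 0.069 0.047 0.028 0.011 -0.004 -0.016 -0.027 -0.035 -0.041 -0.044 -0.046 -0.045 -0.043 -0.038
```

Emit:
send_rows(
  hand=[1, 1, 1, 1, 1, 1, 1, 1, 1, 1, 1, 1, 1, 1, 1, 1, 1, 1, 1, 1],
  offset=[
    [-0.024, 0.4, 0],
    [-0.013, 0.22, 0],
    [-0.011, 0.18, 0],
    [-0.009, 0.15, 0],
    [-0.007, 0.12, 0],
    [-0.006, 0.1, 0],
    [-0.004, 0.07, 0],
    [-0.003, 0.05, 0],
    [-0.002, 0.03, 0],
    [0, 0.01, 0],
    [0, 0, 0],
    [0.001, -0.02, 0],
    [0.002, -0.03, 0],
    [0.002, -0.03, 0],
    [0.002, -0.04, 0],
    [0.003, -0.05, 0],
    [0.003, -0.05, 0],
    [0.003, -0.05, 0],
    [0.002, -0.04, 0],
    [0.002, -0.04, 0],
  ],
  yaw=[0, 0, 0, 0, 0, 0, 0, 0, 0, 0, 0, 0, 0, 0, 0, 0, 0, 0, 0, 0],
)

```text
time_s: 13.03
tcp_pos: [506.2, 116.5, 92.0]
eef_rot: [[0.998, 0.061, 0.001], [0.061, -0.998, 0.0], [0.001, -0.0, -1.0]]
contact_force: [-0.4, 0.4, 6.9]
finger_gap: 23.7
grip_force: 20.0
```

```bash
python3 p.py 279 1.5 .4 .22 .18 .15 .12 .1 .07 .05 .03 .01 0 -.02 -.03 -.03 -.04 -.05 -.05 -.05 -.04 -.04; python3 cmp.py 92
```

```text
{'t': 13.0333, 'h': 85.01003157370666, 'c': 512.3802079621124, 'scene': [6231, 15.69, 170.24], 'ptr': [87, 94.22], 't2': 13.0833} 23.65006795347414 20.00073730945587 [-0.4   0.35  6.95] [506.2 116.5  92. ]
r 2.359 h0 -186.32 x_meas 278.07 x_sim 278.24 v 2.53 q -7.30  hmeas-cmd 0.48 resid [-0.19 -0.59 -0.06  0.17]
q plan max 9.1 net 8.1
-0.043 -0.009 0.007 0.020 0.030 0.039 0.045 0.048 0.050 0.049 0.045 0.039 0.031 0.021 0.008 -0.007 -0.025 -0.021 0.000 0.000
shots/scene6.npz 87 [89.2 94.2 98.9] 731.4 u 376 386 v 356 366
shots/scene6.npz 127 [89.8 95.6 99.8] 758.6 u 364 375 v 365 380
```

Emit:
send_rows(
  hand=[1, 1, 1, 1, 1, 1, 1, 1, 1, 1, 1, 1, 1, 1, 1, 1, 1, 1, 1, 1],
  offset=[
    [0.002, -0.04, 0],
    [0, 0, 0],
    [0, 0.01, 0],
    [-0.001, 0.02, 0],
    [-0.002, 0.03, 0],
    [-0.002, 0.04, 0],
    [-0.003, 0.05, 0],
    [-0.003, 0.05, 0],
    [-0.003, 0.05, 0],
    [-0.003, 0.05, 0],
    [-0.003, 0.04, 0],
    [-0.002, 0.04, 0],
    [-0.002, 0.03, 0],
    [-0.001, 0.02, 0],
    [0, 0.01, 0],
    [0, -0.01, 0],
    [0.001, -0.02, 0],
    [0.001, -0.02, 0],
    [0, 0, 0],
    [0, 0, 0],
  ],
  yaw=[0, 0, 0, 0, 0, 0, 0, 0, 0, 0, 0, 0, 0, 0, 0, 0, 0, 0, 0, 0],
)

```text
time_s: 14.75
tcp_pos: [505.6, 125.2, 92.0]
eef_rot: [[0.998, 0.061, 0.001], [0.061, -0.998, 0.0], [0.001, -0.0, -1.0]]
contact_force: [-0.3, -0.2, 6.1]
finger_gap: 23.4
grip_force: 20.0
```

```bash
python3 p.py 279.3 1.7 -.04 0 .01 .02 .03 .04 .05 .05 .05 .05 .04 .04 .03 .02 .01 -.01 -.02 -.02 0 0; python3 cmp.py 92
```

```text
{'t': 14.75, 'h': 93.8092898192149, 'c': 512.371695159803, 'scene': [6241, 16.44, 170.98], 'ptr': [80, 95.15], 't2': 14.8} 23.382013728128758 20.000740885734558 [-0.29 -0.19  6.11] [505.6 125.2  92. ]
r 2.358 h0 -186.27 x_meas 278.82 x_sim 279.24 v 0.29 q 0.54  hmeas-cmd 0.51 resid [-0.65 -0.11  0.12  0.42]
q plan max 0.7 net -0.3
-0.014 -0.008 -0.006 -0.005 -0.004 -0.003 -0.002 -0.001 -0.000 0.001 0.001 0.002 0.002 0.003 0.003 0.004 0.004 0.004 0.004 0.004
shots/scene7.npz 80 [89.8 95.1 99.6] 731.4 u 377 386 v 356 367
shots/scene7.npz 128 [89.8 95.4 99.9] 758.6 u 364 375 v 365 380
```

Emit:
send_rows(
  hand=[1, 1, 1, 1, 1, 1, 1, 1, 1, 1, 1, 1, 1, 1, 1, 1, 1, 1, 1, 1],
  offset=[
    [0, -0.01, 0],
    [0, 0, 0],
    [0, 0, 0],
    [0, 0, 0],
    [0, 0, 0],
    [0, 0, 0],
    [0, 0, 0],
    [0, 0, 0],
    [0, 0, 0],
    [0, 0, 0],
    [0, 0, 0],
    [0, 0, 0],
    [0, 0, 0],
    [0, 0, 0],
    [0, 0, 0],
    [0, 0, 0],
    [0, 0, 0],
    [0, 0, 0],
    [0, 0, 0],
    [0, 0, 0],
  ],
  yaw=[0, 0, 0, 0, 0, 0, 0, 0, 0, 0, 0, 0, 0, 0, 0, 0, 0, 0, 0, 0],
)

```text
time_s: 16.47
tcp_pos: [505.6, 125.0, 92.0]
eef_rot: [[0.998, 0.061, 0.001], [0.061, -0.998, 0.0], [0.001, -0.0, -1.0]]
contact_force: [-0.8, -0.2, 5.2]
finger_gap: 23.6
grip_force: 20.0
```

```bash
python3 p.py 279.1 1.7 -.01 0 0 0 0 0 0 0 0 0 0 0 0 0 0 0 0 0 0 0; python3 cmp.py 92
```

```text
{'t': 16.4667, 'h': 93.58874976136342, 'c': 512.3792822206238, 'scene': [6249, 16.7, 171.24], 'ptr': [84, 95.51], 't2': 16.5167} 23.622042871473784 20.00074177980423 [-0.83 -0.17  5.19] [505.6 125.   92. ]
r 2.360 h0 -186.21 x_meas 279.08 x_sim 279.47 v 0.11 q -0.02  hmeas-cmd 0.54 resid [-0.02  0.22  0.37  0.39]
q plan max 1.4 net -0.2
-0.032 -0.014 -0.008 -0.003 0.002 0.005 0.008 0.010 0.011 0.012 0.012 0.011 0.010 0.008 0.005 0.001 -0.003 -0.008 -0.014 -0.019
shots/scene8.npz 84 [90.  95.5 99.6] 731.1 u 377 387 v 356 367
shots/scene8.npz 129 [89.5 95.2 99.8] 758.6 u 364 375 v 365 380
```

Emit:
send_rows(
  hand=[1, 1, 1, 1, 1, 1, 1, 1, 1, 1, 1, 1, 1, 1, 1, 1, 1, 1, 1, 1],
  offset=[
    [0, 0, 0],
    [0, 0, 0],
    [0, 0, 0],
    [0, 0, 0],
    [0, 0, 0],
    [0, 0, 0],
    [0, 0, 0],
    [0, 0, 0],
    [0, 0, 0],
    [0, 0, 0],
    [0, 0, 0],
    [0, 0, 0],
    [0, 0, 0],
    [0, 0, 0],
    [0, 0, 0],
    [0, 0, 0],
    [0, 0, 0],
    [0, 0, 0],
    [0, 0, 0],
    [0, 0, 0],
  ],
  yaw=[0, 0, 0, 0, 0, 0, 0, 0, 0, 0, 0, 0, 0, 0, 0, 0, 0, 0, 0, 0],
)

```text
time_s: 18.18
tcp_pos: [505.6, 125.0, 91.9]
eef_rot: [[0.998, 0.061, 0.001], [0.061, -0.998, 0.0], [0.001, -0.0, -1.0]]
contact_force: [-0.2, -0.1, 5.2]
finger_gap: 23.4
grip_force: 20.0
```

```bash
python3 p.py 279.1 1.7 0 0 0 0 0 0 0 0 0 0 0 0 0 0 0 0 0 0 0 0; python3 cmp.py 92
```

```text
{'t': 18.1833, 'h': 93.56516854095459, 'c': 512.3497834570483, 'scene': [6249, 16.87, 171.42], 'ptr': [86, 95.48], 't2': 18.2333} 23.41533191879217 20.000694394111633 [-0.21 -0.07  5.16] [505.6 125.   91.9]
r 2.361 h0 -186.19 x_meas 279.25 x_sim 279.45 v -0.06 q -0.11  hmeas-cmd 0.52 resid [0.25 0.35 0.33 0.2 ]
q plan max 1.0 net -0.1
-0.020 -0.008 -0.004 -0.000 0.002 0.005 0.006 0.008 0.008 0.009 0.008 0.008 0.006 0.005 0.002 -0.001 -0.004 -0.008 -0.013 -0.016
shots/scene9.npz 86 [ 90.3  95.5 100.2] 731.3 u 377 387 v 356 367
shots/scene9.npz 131 [89.8 95.6 99.9] 758.5 u 364 375 v 365 381
```

Emit:
send_rows(
  hand=[1, 1, 1, 1, 1, 1, 1, 1, 1, 1, 1, 1, 1, 1, 1, 1, 1, 1, 1, 1],
  offset=[
    [0, 0, 0],
    [0, 0, 0],
    [0, 0, 0],
    [0, 0, 0],
    [0, 0, 0],
    [0, 0, 0],
    [0, 0, 0],
    [0, 0, 0],
    [0, 0, 0],
    [0, 0, 0],
    [0, 0, 0],
    [0, 0, 0],
    [0, 0, 0],
    [0, 0, 0],
    [0, 0, 0],
    [0, 0, 0],
    [0, 0, 0],
    [0, 0, 0],
    [0, 0, 0],
    [0, 0, 0],
  ],
  yaw=[0, 0, 0, 0, 0, 0, 0, 0, 0, 0, 0, 0, 0, 0, 0, 0, 0, 0, 0, 0],
)

```text
time_s: 19.9
tcp_pos: [505.6, 125.0, 92.0]
eef_rot: [[0.998, 0.061, 0.001], [0.061, -0.998, 0.0], [0.001, -0.0, -1.0]]
contact_force: [-0.2, -0.6, 6.5]
finger_gap: 23.6
grip_force: 20.0
```

```bash
python3 p.py 42 9 0 0 0 0 0 0 0 0 0 0 0 0 0 0 0 0 0 0 0 0; python3 cmp.py 92
```

```text
{'t': 19.9, 'h': 93.56281922229195, 'c': 512.3990397200188, 'scene': [6244, 16.73, 171.31], 'ptr': [84, 95.27], 't2': 19.95} 23.604886552618186 20.00075340270996 [-0.21 -0.63  6.49] [505.6 125.   92. ]
r 2.361 h0 -186.18 x_meas 279.13 x_sim 279.25 v -0.15 q 0.04  hmeas-cmd 0.51 resid [0.34 0.33 0.19 0.12]
q plan max 39.8 net -52.3
-0.219 -0.138 -0.132 -0.125 -0.119 -0.114 -0.109 -0.104 -0.100 -0.097 -0.093 -0.090 -0.088 -0.085 -0.083 -0.082 -0.080 -0.079 -0.078 -0.077
shots/scene10.npz 84 [89.9 95.3 99.9] 731.3 u 377 387 v 356 368
shots/scene10.npz 130 [89.8 95.4 99.7] 758.5 u 364 375 v 365 380
```

Held still opposite the left index for about 5 s. Now the return.

Emit:
send_rows(
  hand=[1, 1, 1, 1, 1, 1, 1, 1, 1, 1, 1, 1, 1, 1, 1, 1, 1, 1, 1, 1],
  offset=[
    [0.012, -0.2, 0],
    [0.008, -0.14, 0],
    [0.008, -0.13, 0],
    [0.008, -0.13, 0],
    [0.007, -0.12, 0],
    [0.007, -0.11, 0],
    [0.007, -0.11, 0],
    [0.006, -0.1, 0],
    [0.006, -0.1, 0],
    [0.006, -0.1, 0],
    [0.0055, -0.09, 0],
    [0.0055, -0.09, 0],
    [0.0055, -0.09, 0],
    [0.0055, -0.09, 0],
    [0.005, -0.08, 0],
    [0.005, -0.08, 0],
    [0.005, -0.08, 0],
    [0.005, -0.08, 0],
    [0.005, -0.08, 0],
    [0.005, -0.08, 0],
  ],
  yaw=[0, 0, 0, 0, 0, 0, 0, 0, 0, 0, 0, 0, 0, 0, 0, 0, 0, 0, 0, 0],
)

```text
time_s: 21.62
tcp_pos: [508.8, 72.8, 92.0]
eef_rot: [[0.998, 0.061, 0.001], [0.061, -0.998, 0.0], [0.001, -0.0, -1.0]]
contact_force: [-1.0, 0.6, 5.9]
finger_gap: 23.5
grip_force: 20.0
```

```bash
python3 p.py 42 7.3 -.2 -.14 -.13 -.13 -.12 -.11 -.11 -.1 -.1 -.1 -.09 -.09 -.09 -.09 -.08 -.08 -.08 -.08 -.08 -.08
```

```text
{'t': 21.6167, 'h': 41.303578617302044, 'c': 512.3570990221419, 'scene': [6102, 3.55, 157.93], 'ptr': [87, 82.39], 't2': 21.6667} 23.45583977963996 20.000918805599213 [-1.02  0.56  5.86] [508.8  72.8  92. ]
r 2.355 h0 -186.09 x_meas 265.85 x_sim 266.60 v -18.80 q -39.18  hmeas-cmd 0.35 resid [ 0.43  0.27 -0.01  0.75]
q plan max 39.5 net -40.7
-0.142 -0.075 -0.075 -0.075 -0.075 -0.075 -0.075 -0.076 -0.076 -0.077 -0.078 -0.078 -0.079 -0.080 -0.080 -0.081 -0.082 -0.082 -0.083 -0.084
```

Emit:
send_rows(
  hand=[1, 1, 1, 1, 1, 1, 1, 1, 1, 1, 1, 1, 1, 1, 1, 1, 1, 1, 1, 1],
  offset=[
    [0.008, -0.14, 0],
    [0.005, -0.075, 0],
    [0.005, -0.075, 0],
    [0.005, -0.075, 0],
    [0.005, -0.075, 0],
    [0.005, -0.075, 0],
    [0.005, -0.075, 0],
    [0.005, -0.075, 0],
    [0.005, -0.075, 0],
    [0.005, -0.08, 0],
    [0.005, -0.08, 0],
    [0.005, -0.08, 0],
    [0.005, -0.08, 0],
    [0.005, -0.08, 0],
    [0.005, -0.08, 0],
    [0.005, -0.08, 0],
    [0.005, -0.08, 0],
    [0.005, -0.08, 0],
    [0.005, -0.08, 0],
    [0.005, -0.08, 0],
  ],
  yaw=[0, 0, 0, 0, 0, 0, 0, 0, 0, 0, 0, 0, 0, 0, 0, 0, 0, 0, 0, 0],
)

```text
time_s: 23.33
tcp_pos: [511.3, 32.3, 92.0]
eef_rot: [[0.998, 0.061, 0.001], [0.061, -0.998, 0.0], [0.001, -0.0, -1.0]]
contact_force: [-1.0, 0.6, 5.9]
finger_gap: 23.7
grip_force: 20.0
```

```bash
python3 p.py 42 5.6 -.14 -.075 -.075 -.075 -.075 -.075 -.075 -.075 -.075 -.08 -.08 -.08 -.08 -.08 -.08 -.08 -.08 -.08 -.08 -.08
```

```text
{'t': 23.3333, 'h': 0.7106169184657207, 'c': 512.3348808972563, 'scene': [5482, -52.59, 101.24], 'ptr': [77, 26.06], 't2': 23.3833} 23.69885168001653 20.000855326652527 [-0.96  0.59  5.91] [511.3  32.3  92. ]
r 2.345 h0 -185.92 x_meas 209.43 x_sim 211.10 v -42.93 q -23.96  hmeas-cmd 0.33 resid [ 0.36 -0.24  0.25  1.67]
q plan max 39.1 net -45.1
-0.188 -0.082 -0.083 -0.083 -0.084 -0.084 -0.085 -0.085 -0.086 -0.086 -0.086 -0.086 -0.086 -0.086 -0.086 -0.086 -0.086 -0.085 -0.085 -0.085
```

```bash
python3 - <<'E'
s=open("p.py").read()
s=s.replace("dt=1/120;","n=min(5,len(L));tl=tl[-n:];xm=xm[-n:]\ndt=1/120;")
s=s.replace("def sim(r,h0,lag=0.04)","def sim(r,h0,xi,vi,lag=0.04)").replace("X_=[0.];v=0.;V=[0.]","X_=[xi];v=vi;V=[vi]")
s=s.replace("(p[0]-2.43)/.5*.5,(p[1]+186.5)/1.5*.5","(p[0]-2.36)/.05*.3,(p[1]+186.2)/.8*.3")
s=s.replace("[2.43,-186.5],diff_step=1e-3","[2.36,-186.2,xm[0],0],x_scale=[.1,1,1,10],diff_step=1e-3").replace("r,h0=p","r,h0=p[:2]")
open("p.py","w").write(s)
E
python3 p.py 42 5.6
```

```text
r 2.292 h0 -185.64 x_meas 209.43 x_sim 209.56 v -43.58 q -23.48  hmeas-cmd 0.33 resid [ 0.18 -0.08 -0.03  0.13]
q plan max 37.7 net -45.1
-0.184 -0.079 -0.080 -0.081 -0.082 -0.083 -0.084 -0.085 -0.086 -0.086 -0.087 -0.087 -0.088 -0.088 -0.088 -0.088 -0.088 -0.088 -0.087 -0.087
```

Emit:
send_rows(
  hand=[1, 1, 1, 1, 1, 1, 1, 1, 1, 1, 1, 1, 1, 1, 1, 1, 1, 1, 1, 1],
  offset=[
    [0.011, -0.18, 0],
    [0.005, -0.08, 0],
    [0.005, -0.08, 0],
    [0.005, -0.08, 0],
    [0.005, -0.08, 0],
    [0.005, -0.08, 0],
    [0.005, -0.085, 0],
    [0.005, -0.085, 0],
    [0.005, -0.085, 0],
    [0.005, -0.085, 0],
    [0.005, -0.085, 0],
    [0.005, -0.085, 0],
    [0.0055, -0.09, 0],
    [0.0055, -0.09, 0],
    [0.0055, -0.09, 0],
    [0.0055, -0.09, 0],
    [0.0055, -0.09, 0],
    [0.0055, -0.09, 0],
    [0.0055, -0.09, 0],
    [0.0055, -0.09, 0],
  ],
  yaw=[0, 0, 0, 0, 0, 0, 0, 0, 0, 0, 0, 0, 0, 0, 0, 0, 0, 0, 0, 0],
)

```text
time_s: 25.05
tcp_pos: [514.1, -13.0, 92.0]
eef_rot: [[0.998, 0.061, 0.001], [0.061, -0.998, -0.0], [0.001, 0.0, -1.0]]
contact_force: [-1.4, 0.6, 5.9]
finger_gap: 23.8
grip_force: 20.0
```

```bash
python3 p.py 42 3.9 -.18 -.08 -.08 -.08 -.08 -.08 -.085 -.085 -.085 -.085 -.085 -.085 -.09 -.09 -.09 -.09 -.09 -.09 -.09 -.09
```

```text
{'t': 25.05, 'h': -44.702484771391156, 'c': 512.3285085308651, 'scene': [4752, -133.65, 19.74], 'ptr': [69, -54.73], 't2': 25.1} 23.750854645044143 20.000799000263214 [-1.44  0.6   5.9 ] [514.1 -13.   92. ]
r 2.306 h0 -185.17 x_meas 128.15 x_sim 128.51 v -45.46 q 11.89  hmeas-cmd 0.25 resid [ 0.19  0.1  -0.29  0.35]
q plan max 37.5 net -40.3
-0.199 -0.084 -0.083 -0.082 -0.081 -0.079 -0.078 -0.077 -0.076 -0.075 -0.074 -0.073 -0.072 -0.071 -0.070 -0.069 -0.068 -0.067 -0.067 -0.066
```

Emit:
send_rows(
  hand=[1, 1, 1, 1, 1, 1, 1, 1, 1, 1, 1, 1, 1, 1, 1, 1, 1, 1, 1, 1],
  offset=[
    [0.012, -0.2, 0],
    [0.005, -0.084, 0],
    [0.005, -0.083, 0],
    [0.005, -0.082, 0],
    [0.005, -0.081, 0],
    [0.005, -0.08, 0],
    [0.005, -0.078, 0],
    [0.005, -0.077, 0],
    [0.0045, -0.076, 0],
    [0.0045, -0.075, 0],
    [0.0045, -0.074, 0],
    [0.0045, -0.073, 0],
    [0.0045, -0.072, 0],
    [0.004, -0.071, 0],
    [0.004, -0.07, 0],
    [0.004, -0.07, 0],
    [0.004, -0.07, 0],
    [0.004, -0.066, 0],
    [0.004, -0.066, 0],
    [0.004, -0.066, 0],
  ],
  yaw=[0, 0, 0, 0, 0, 0, 0, 0, 0, 0, 0, 0, 0, 0, 0, 0, 0, 0, 0, 0],
)

```text
time_s: 26.77
tcp_pos: [516.6, -53.4, 92.0]
eef_rot: [[0.998, 0.061, 0.001], [0.061, -0.998, -0.0], [0.001, 0.0, -1.0]]
contact_force: [-1.0, 0.1, 5.2]
finger_gap: 23.8
grip_force: 20.0
```

```bash
python3 p.py 42 2.8 -.2 -.084 -.083 -.082 -.081 -.08 -.078 -.077 -.076 -.075 -.074 -.073 -.072 -.071 -.07 -.07 -.07 -.066 -.066 -.066; python3 cmp.py -130
```

```text
{'t': 26.7667, 'h': -85.1701463374237, 'c': 512.3011404602021, 'scene': [4265, -197.27, -44.31], 'ptr': [67, -117.6], 't2': 26.8167} 23.80113761215569 20.000821352005005 [-1.02  0.14  5.2 ] [516.6 -53.4  92. ]
r 2.343 h0 -184.57 x_meas 64.32 x_sim 64.39 v -25.76 q 34.84  hmeas-cmd 0.20 resid [ 0.17 -0.1   0.11  0.07]
q plan max 39.2 net -40.9
-0.070 -0.034 -0.044 -0.053 -0.061 -0.069 -0.075 -0.081 -0.086 -0.090 -0.093 -0.096 -0.098 -0.099 -0.100 -0.100 -0.099 -0.098 -0.096 -0.093
shots/scene14.npz 67 [-124.3 -117.6 -113.7] 730.9 u 235 244 v 279 288
shots/scene14.npz 107 [-147.1 -140.7 -136.6] 758.0 u 206 216 v 277 290
```

Emit:
send_rows(
  hand=[1, 1, 1, 1, 1, 1, 1, 1, 1, 1, 1, 1, 1, 1, 1, 1, 1, 1, 1, 1],
  offset=[
    [0.004, -0.07, 0],
    [0.002, -0.034, 0],
    [0.003, -0.044, 0],
    [0.003, -0.053, 0],
    [0.004, -0.061, 0],
    [0.004, -0.07, 0],
    [0.0045, -0.075, 0],
    [0.005, -0.081, 0],
    [0.005, -0.086, 0],
    [0.0055, -0.09, 0],
    [0.0055, -0.093, 0],
    [0.006, -0.096, 0],
    [0.006, -0.098, 0],
    [0.006, -0.1, 0],
    [0.006, -0.1, 0],
    [0.006, -0.1, 0],
    [0.006, -0.1, 0],
    [0.006, -0.098, 0],
    [0.006, -0.096, 0],
    [0.006, -0.093, 0],
  ],
  yaw=[0, 0, 0, 0, 0, 0, 0, 0, 0, 0, 0, 0, 0, 0, 0, 0, 0, 0, 0, 0],
)

```text
time_s: 28.48
tcp_pos: [519.1, -94.4, 92.0]
eef_rot: [[0.998, 0.061, 0.001], [0.061, -0.998, -0.0], [0.001, 0.0, -1.0]]
contact_force: [-1.4, -1.1, 5.4]
finger_gap: 24.0
grip_force: 20.0
```

```bash
python3 p.py 41.7 2.2 -.07 -.034 -.044 -.053 -.061 -.07 -.075 -.081 -.086 -.09 -.093 -.096 -.098 -.1 -.1 -.1 -.1 -.098 -.096 -.093; python3 cmp.py -140 pics/r1.png
```

```text
{'t': 28.4833, 'h': -126.24257241068231, 'c': 512.2704362417975, 'scene': [4099, -218.71, -65.9], 'ptr': [68, -138.78], 't2': 28.5333} 24.025018891718727 20.00080794095993 [-1.35 -1.09  5.38] [519.1 -94.4  92. ]
r 2.347 h0 -184.52 x_meas 42.80 x_sim 42.84 v -2.39 q 15.30  hmeas-cmd 0.15 resid [-0.08  0.14  0.01  0.04]
q plan max 15.3 net -15.2
-0.173 -0.096 -0.082 -0.070 -0.058 -0.048 -0.038 -0.030 -0.022 -0.015 -0.010 -0.005 -0.001 0.003 0.005 0.007 0.008 0.008 0.007 0.005
shots/scene15.npz 68 [-145.4 -138.8 -134.8] 730.8 u 223 231 v 272 282
shots/scene15.npz 104 [-147.3 -140.  -136.3] 758.1 u 206 215 v 277 290
origin 140 233
```

View pics/r1.png

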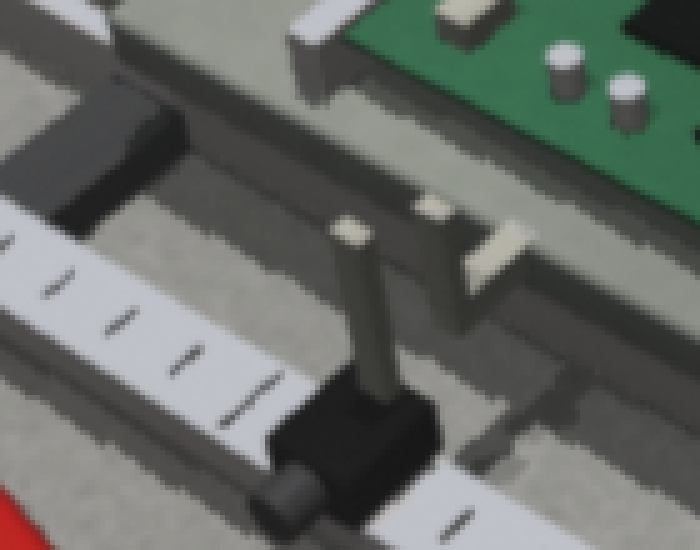

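The pointer top is at about (226.4,274.2) and the right index top at (209.8,278.6). They are within about 2 mm along the guide.

```bash
python3 - <<'E'
from h import *
s=np.load("shots/scene15.npz")
for u,v,h in((226.4,274.2,97),(209.8,278.6,110)):
    p=ray(s,u,v,h);print((p[:2]@Y).round(1),(p[:2]@X).round(1))
E
python3 p.py 41.2 2.2
```

```text
-140.7 729.9
-142.8 756.4
r 2.347 h0 -184.52 x_meas 42.80 x_sim 42.84 v -2.39 q 15.30  hmeas-cmd 0.15 resid [-0.08  0.14  0.01  0.04]
q plan max 15.3 net -14.2
-0.200 -0.109 -0.091 -0.075 -0.061 -0.048 -0.036 -0.025 -0.016 -0.008 -0.001 0.005 0.009 0.012 0.014 0.015 0.015 0.013 0.011 0.007
```

Emit:
send_rows(
  hand=[1, 1, 1, 1, 1, 1, 1, 1, 1, 1, 1, 1, 1, 1, 1, 1, 1, 1, 1, 1],
  offset=[
    [0.012, -0.2, 0],
    [0.0065, -0.11, 0],
    [0.0055, -0.09, 0],
    [0.0045, -0.075, 0],
    [0.0035, -0.06, 0],
    [0.003, -0.05, 0],
    [0.002, -0.036, 0],
    [0.0015, -0.025, 0],
    [0.001, -0.016, 0],
    [0.0005, -0.008, 0],
    [0, 0, 0],
    [0, 0.005, 0],
    [-0.0005, 0.01, 0],
    [-0.0007, 0.012, 0],
    [-0.0008, 0.014, 0],
    [-0.001, 0.015, 0],
    [-0.001, 0.015, 0],
    [-0.001, 0.013, 0],
    [-0.0005, 0.01, 0],
    [-0.0005, 0.007, 0],
  ],
  yaw=[0, 0, 0, 0, 0, 0, 0, 0, 0, 0, 0, 0, 0, 0, 0, 0, 0, 0, 0, 0],
)

```text
time_s: 30.2
tcp_pos: [520.0, -108.5, 92.0]
eef_rot: [[0.998, 0.061, 0.001], [0.061, -0.998, -0.0], [0.001, 0.0, -1.0]]
contact_force: [-0.4, -0.1, 5.8]
finger_gap: 23.8
grip_force: 20.0
```

```bash
python3 p.py 41.1 2 -.2 -.11 -.09 -.075 -.06 -.05 -.036 -.025 -.016 -.008 0 .005 .01 .012 .014 .015 .015 .013 .01 .007; python3 cmp.py -140
```

```text
{'t': 30.2, 'h': -140.35484105438076, 'c': 512.2710689474201, 'scene': [4118, -220.91, -67.97], 'ptr': [65, -140.56], 't2': 30.25} 23.786018075240793 20.000883042812347 [-0.36 -0.06  5.8 ] [ 520.  -108.5   92. ]
r 2.400 h0 -184.93 x_meas 40.67 x_sim 40.94 v -0.21 q 3.48  hmeas-cmd 0.29 resid [ 0.12  0.12 -0.22  0.27]
q plan max 3.5 net -3.9
-0.029 -0.018 -0.016 -0.015 -0.014 -0.013 -0.011 -0.010 -0.009 -0.008 -0.007 -0.005 -0.004 -0.003 -0.002 -0.001 0.001 0.002 0.003 0.004
shots/scene16.npz 65 [-147.4 -140.6 -136.5] 730.8 u 222 230 v 272 280
shots/scene16.npz 105 [-147.8 -140.4 -136.6] 758.0 u 206 215 v 277 290
```

Emit:
send_rows(
  hand=[1, 1, 1, 1, 1, 1, 1, 1, 1, 1, 1, 1, 1, 1, 1, 1, 1, 1, 1, 1],
  offset=[
    [0.002, -0.03, 0],
    [0.001, -0.02, 0],
    [0.001, -0.02, 0],
    [0.001, -0.015, 0],
    [0.001, -0.015, 0],
    [0.001, -0.015, 0],
    [0.001, -0.01, 0],
    [0.0005, -0.01, 0],
    [0.0005, -0.01, 0],
    [0.0005, -0.01, 0],
    [0.0005, -0.005, 0],
    [0.0005, -0.005, 0],
    [0, -0.005, 0],
    [0, 0, 0],
    [0, 0, 0],
    [0, 0, 0],
    [0, 0, 0],
    [0, 0, 0],
    [0, 0, 0],
    [0, 0, 0],
  ],
  yaw=[0, 0, 0, 0, 0, 0, 0, 0, 0, 0, 0, 0, 0, 0, 0, 0, 0, 0, 0, 0],
)

```text
time_s: 31.92
tcp_pos: [520.2, -112.8, 92.0]
eef_rot: [[0.998, 0.061, 0.001], [0.061, -0.998, -0.0], [0.001, 0.0, -1.0]]
contact_force: [-0.8, 0.5, 5.1]
finger_gap: 23.6
grip_force: 20.0
```

```bash
python3 p.py 41 2 -.03 -.02 -.02 -.015 -.015 -.015 -.01 -.01 -.01 -.01 -.005 -.005 -.005 0 0 0 0 0 0 0; python3 cmp.py -140
```

```text
{'t': 31.9167, 'h': -144.63826780527737, 'c': 512.264985185931, 'scene': [4088, -221.26, -68.2], 'ptr': [65, -141.09], 't2': 31.9667} 23.559583832373754 20.000795423984528 [-0.76  0.46  5.1 ] [ 520.2 -112.8   92. ]
r 2.383 h0 -184.62 x_meas 40.38 x_sim 40.45 v -0.37 q -0.70  hmeas-cmd 0.27 resid [ 0.18 -0.1   0.11  0.07]
q plan max 3.9 net -1.6
0.087 0.041 0.028 0.017 0.007 -0.002 -0.009 -0.015 -0.020 -0.024 -0.026 -0.028 -0.028 -0.026 -0.024 -0.020 -0.015 -0.009 -0.002 0.007
shots/scene17.npz 65 [-147.5 -141.1 -137.2] 730.6 u 221 230 v 271 280
shots/scene17.npz 105 [-146.7 -140.  -136.5] 758.1 u 206 215 v 277 290
```

Emit:
send_rows(
  hand=[1, 1, 1, 1, 1, 1, 1, 1, 1, 1, 1, 1, 1, 1, 1, 1, 1, 1, 1, 1],
  offset=[
    [-0.003, 0.05, 0],
    [0, 0, 0],
    [0, 0, 0],
    [0, 0, 0],
    [0, 0, 0],
    [0, 0, 0],
    [0, 0, 0],
    [0, 0, 0],
    [0, 0, 0],
    [0, 0, 0],
    [0, 0, 0],
    [0, 0, 0],
    [0, 0, 0],
    [0, 0, 0],
    [0, 0, 0],
    [0, 0, 0],
    [0, 0, 0],
    [0, 0, 0],
    [0, 0, 0],
    [0, 0, 0],
  ],
  yaw=[0, 0, 0, 0, 0, 0, 0, 0, 0, 0, 0, 0, 0, 0, 0, 0, 0, 0, 0, 0],
)

```text
time_s: 33.63
tcp_pos: [520.1, -111.5, 92.0]
eef_rot: [[0.998, 0.061, 0.001], [0.061, -0.998, -0.0], [0.001, 0.0, -1.0]]
contact_force: [-0.8, 0.4, 5.1]
finger_gap: 23.4
grip_force: 20.0
```

```bash
python3 p.py 41 2 .05 0 0 0 0 0 0 0 0 0 0 0 0 0 0 0 0 0 0 0; python3 cmp.py -140
```

```text
{'t': 33.6333, 'h': -143.39303070661433, 'c': 512.2346290024359, 'scene': [4090, -221.44, -68.3], 'ptr': [69, -141.12], 't2': 33.6833} 23.413410898012106 20.000849962234497 [-0.82  0.39  5.14] [ 520.1 -111.5   92. ]
r 2.393 h0 -184.64 x_meas 40.24 x_sim 40.23 v 0.15 q 0.76  hmeas-cmd 0.26 resid [-0.08  0.1   0.07 -0.01]
q plan max 2.2 net -1.9
0.029 0.012 0.006 0.002 -0.003 -0.006 -0.009 -0.011 -0.013 -0.014 -0.015 -0.014 -0.014 -0.013 -0.011 -0.008 -0.005 -0.001 0.003 0.008
shots/scene18.npz 69 [-147.7 -141.1 -137.4] 731.0 u 221 230 v 271 281
shots/scene18.npz 106 [-146.8 -140.5 -136.6] 758.1 u 206 215 v 277 290
```

Emit:
send_rows(
  hand=[1, 1, 1, 1, 1, 1, 1, 1, 1, 1, 1, 1, 1, 1, 1, 1, 1, 1, 1, 1],
  offset=[
    [-0.001, 0.02, 0],
    [-0.0005, 0.01, 0],
    [0, 0, 0],
    [0, 0, 0],
    [0, 0, 0],
    [0.0005, -0.006, 0],
    [0.0005, -0.008, 0],
    [0.0005, -0.01, 0],
    [0.0005, -0.01, 0],
    [0.0005, -0.01, 0],
    [0.0005, -0.01, 0],
    [0.0005, -0.01, 0],
    [0.0005, -0.01, 0],
    [0.0005, -0.01, 0],
    [0.0005, -0.01, 0],
    [0, -0.006, 0],
    [0, 0, 0],
    [0, 0, 0],
    [0, 0, 0],
    [0, 0, 0],
  ],
  yaw=[0, 0, 0, 0, 0, 0, 0, 0, 0, 0, 0, 0, 0, 0, 0, 0, 0, 0, 0, 0],
)

```text
time_s: 35.35
tcp_pos: [520.2, -113.3, 92.0]
eef_rot: [[0.998, 0.061, 0.001], [0.061, -0.998, -0.0], [0.001, 0.0, -1.0]]
contact_force: [-0.4, 0.0, 6.6]
finger_gap: 23.8
grip_force: 20.0
```

```bash
python3 p.py 40.9 2 .02 .01 0 0 0 -.006 -.008 -.01 -.01 -.01 -.01 -.01 -.01 -.01 -.01 -.006 0 0 0 0; python3 cmp.py -140
```

```text
{'t': 35.35, 'h': -145.14108258514057, 'c': 512.2568838680974, 'scene': [4104, -220.63, -67.68], 'ptr': [64, -140.85], 't2': 35.4} 23.820080368887535 20.000777542591095 [-0.36  0.04  6.6 ] [ 520.2 -113.3   92. ]
r 2.361 h0 -184.70 x_meas 40.95 x_sim 41.02 v 0.14 q -1.69  hmeas-cmd 0.26 resid [0.06 0.01 0.04 0.07]
q plan max 1.7 net 1.8
0.015 0.009 0.008 0.007 0.007 0.006 0.005 0.004 0.004 0.003 0.003 0.002 0.002 0.001 0.001 0.000 -0.000 -0.001 -0.001 -0.002
shots/scene19.npz 64 [-147.5 -140.9 -136.7] 730.6 u 222 230 v 272 280
shots/scene19.npz 104 [-147.4 -140.  -135.9] 758.0 u 206 216 v 277 290
```

Emit:
send_rows(
  hand=[1, 1, 1, 1, 1, 1, 1, 1, 1, 1, 1, 1, 1, 1, 1, 1, 1, 1, 1, 1],
  offset=[
    [-0.001, 0.015, 0],
    [-0.0005, 0.01, 0],
    [-0.0005, 0.008, 0],
    [-0.0005, 0.007, 0],
    [-0.0005, 0.007, 0],
    [0, 0.006, 0],
    [0, 0.005, 0],
    [0, 0.004, 0],
    [0, 0.004, 0],
    [0, 0.003, 0],
    [0, 0.003, 0],
    [0, 0, 0],
    [0, 0, 0],
    [0, 0, 0],
    [0, 0, 0],
    [0, 0, 0],
    [0, 0, 0],
    [0, 0, 0],
    [0, 0, 0],
    [0, 0, 0],
  ],
  yaw=[0, 0, 0, 0, 0, 0, 0, 0, 0, 0, 0, 0, 0, 0, 0, 0, 0, 0, 0, 0],
)

```text
time_s: 37.07
tcp_pos: [520.1, -111.5, 92.0]
eef_rot: [[0.998, 0.061, 0.001], [0.061, -0.998, -0.0], [0.001, 0.0, -1.0]]
contact_force: [-0.7, -0.3, 5.7]
finger_gap: 23.7
grip_force: 20.0
```

```bash
python3 p.py 40.9 2 .015 .01 .008 .007 .007 .006 .005 .004 .004 .003 .003 0 0 0 0 0 0 0 0 0; python3 cmp.py -140
```

```text
{'t': 37.0667, 'h': -143.35238841059603, 'c': 512.2730725113208, 'scene': [4116, -221.22, -67.67], 'ptr': [67, -140.66], 't2': 37.1167} 23.74265058342847 20.000826716423035 [-0.71 -0.26  5.68] [ 520.1 -111.5   92. ]
r 2.360 h0 -184.65 x_meas 40.66 x_sim 40.78 v -0.05 q 0.33  hmeas-cmd 0.25 resid [ 0.05  0.06 -0.02  0.11]
q plan max 0.8 net -0.8
0.011 0.005 0.003 0.001 -0.001 -0.002 -0.003 -0.004 -0.005 -0.005 -0.005 -0.005 -0.005 -0.005 -0.004 -0.003 -0.002 -0.001 0.000 0.002
shots/scene20.npz 67 [-147.3 -140.7 -136.9] 730.8 u 222 230 v 272 281
shots/scene20.npz 105 [-147.1 -140.1 -136.5] 758.0 u 206 216 v 277 290
```

Emit:
send_rows(
  hand=[1, 1, 1, 1, 1, 1, 1, 1, 1, 1, 1, 1, 1, 1, 1, 1, 1, 1, 1, 1],
  offset=[
    [0, 0, 0],
    [0, 0, 0],
    [0, 0, 0],
    [0, 0, 0],
    [0, 0, 0],
    [0, 0, 0],
    [0, -0.005, 0],
    [0, -0.005, 0],
    [0, 0, 0],
    [0, 0, 0],
    [0, 0, 0],
    [0, 0, 0],
    [0, 0, 0],
    [0, 0, 0],
    [0, 0, 0],
    [0, 0, 0],
    [0, 0, 0],
    [0, 0, 0],
    [0, 0, 0],
    [0, 0, 0],
  ],
  yaw=[0, 0, 0, 0, 0, 0, 0, 0, 0, 0, 0, 0, 0, 0, 0, 0, 0, 0, 0, 0],
)

```text
time_s: 38.78
tcp_pos: [520.1, -111.7, 92.0]
eef_rot: [[0.998, 0.061, 0.001], [0.061, -0.998, -0.0], [0.001, 0.0, -1.0]]
contact_force: [-0.6, -0.2, 5.5]
finger_gap: 24.0
grip_force: 20.0
```

```bash
python3 p.py 40.9 2 0 0 0 0 0 0 -.005 -.005 0 0 0 0 0 0 0 0 0 0 0 0|sed 1d; python3 cmp.py -140
```

```text
r 2.360 h0 -184.68 x_meas 40.91 x_sim 40.88 v 0.04 q -0.06  hmeas-cmd 0.27 resid [ 0.04 -0.04  0.15 -0.03]
q plan max 0.1 net 0.1
-0.001 -0.000 -0.000 -0.000 0.000 0.000 0.000 0.000 0.001 0.001 0.001 0.001 0.001 0.001 0.001 0.000 0.000 0.000 0.000 -0.000
shots/scene21.npz 66 [-146.9 -141.  -136.6] 731.0 u 222 230 v 272 281
shots/scene21.npz 103 [-147.4 -140.2 -136.5] 757.9 u 206 215 v 277 290
```

Emit:
send_rows(
  hand=[1, 1, 1, 1, 1, 1, 1, 1, 1, 1, 1, 1, 1, 1, 1, 1, 1, 1, 1, 1],
  offset=[
    [0, 0, 0],
    [0, 0, 0],
    [0, 0, 0],
    [0, 0, 0],
    [0, 0, 0],
    [0, 0, 0],
    [0, 0, 0],
    [0, 0, 0],
    [0, 0, 0],
    [0, 0, 0],
    [0, 0, 0],
    [0, 0, 0],
    [0, 0, 0],
    [0, 0, 0],
    [0, 0, 0],
    [0, 0, 0],
    [0, 0, 0],
    [0, 0, 0],
    [0, 0, 0],
    [0, 0, 0],
  ],
  yaw=[0, 0, 0, 0, 0, 0, 0, 0, 0, 0, 0, 0, 0, 0, 0, 0, 0, 0, 0, 0],
)

```text
time_s: 40.5
tcp_pos: [520.1, -111.7, 92.0]
eef_rot: [[0.998, 0.061, 0.001], [0.061, -0.998, -0.0], [0.001, 0.0, -1.0]]
contact_force: [-1.2, 0.5, 6.4]
finger_gap: 23.3
grip_force: 20.0
```

```bash
python3 p.py 40.9 2 0 0 0 0 0 0 0 0 0 0 0 0 0 0 0 0 0 0 0 0|sed 1d; python3 cmp.py -140
```

```text
r 2.359 h0 -184.70 x_meas 40.90 x_sim 40.96 v 0.01 q -0.08  hmeas-cmd 0.27 resid [-0.05  0.12 -0.02  0.06]
q plan max 0.1 net 0.1
-0.001 -0.000 -0.000 0.000 0.000 0.000 0.001 0.001 0.001 0.001 0.001 0.001 0.001 0.001 0.001 0.000 0.000 0.000 -0.000 -0.000
shots/scene22.npz 63 [-146.1 -140.4 -136.3] 730.7 u 222 230 v 272 280
shots/scene22.npz 105 [-147.1 -140.4 -136.4] 758.0 u 206 216 v 277 290
```

Emit:
send_rows(
  hand=[0.6, 0.5, 0.4, 0.3, 0.2, 0.1, 0, 0, 0, 0, 0, 0, 0, 0, 0, 0, 0, 0, 0, 0],
  offset=[
    [0, 0, 0],
    [0, 0, 0],
    [0, 0, 0],
    [0, 0, 0],
    [0, 0, 0],
    [0, 0, 0],
    [0, 0, 0],
    [0, 0, 0],
    [0, 0, 0],
    [0, 0, 0.2],
    [0, 0, 0.4],
    [0, 0, 0.5],
    [0, 0, 0.5],
    [0, 0, 0.5],
    [0, 0, 0.5],
    [0, 0, 0.5],
    [0, 0, 0.5],
    [0, 0, 0.5],
    [0, 0, 0.4],
    [0, 0, 0.2],
  ],
  yaw=[0, 0, 0, 0, 0, 0, 0, 0, 0, 0, 0, 0, 0, 0, 0, 0, 0, 0, 0, 0],
)

```text
time_s: 42.22
tcp_pos: [520.8, -112.2, 211.3]
eef_rot: [[0.998, 0.061, 0.003], [0.061, -0.998, -0.001], [0.003, 0.002, -1.0]]
contact_force: [-0.6, 0.5, 0.2]
finger_gap: 87.0
grip_force: 0.0
```

```bash
python3 m.py; python3 cmp.py -140 pics/r2.png
```

```text
{'t': 42.2167, 'h': -144.0685556816391, 'c': 512.8425923063622, 'scene': [4074, -220.9, -67.84], 'ptr': [66, -141.33], 't2': 42.2667} 86.98990133223498 0.0 [-0.62  0.46  0.17] [ 520.8 -112.2  211.3]
shots/scene23.npz 66 [-147.2 -141.3 -136.5] 730.8 u 222 230 v 272 281
shots/scene23.npz 104 [-147.5 -140.5 -136.5] 757.9 u 206 216 v 277 291
origin 140 233
```

Emit:
send_rows(
  hand=[0, 0, 0, 0, 0, 0, 0, 0, 0, 0, 0, 0],
  offset=[
    [0, 0, 0],
    [0, 0, 0],
    [0, 0, 0],
    [0, 0, 0],
    [0, 0, 0],
    [0, 0, 0],
    [0, 0, 0],
    [0, 0, 0],
    [0, 0, 0],
    [0, 0, 0],
    [0, 0, 0],
    [0, 0, 0],
  ],
  yaw=[0, 0, 0, 0, 0, 0, 0, 0, 0, 0, 0, 0],
)

```text
time_s: 43.27
tcp_pos: [519.9, -111.8, 209.1]
eef_rot: [[0.998, 0.061, 0.0], [0.061, -0.998, -0.0], [0.0, 0.0, -1.0]]
contact_force: [0.2, 0.1, 0.2]
finger_gap: 87.1
grip_force: 0.0
```

```bash
python3 m.py; python3 cmp.py -140
```

```text
{'t': 43.2667, 'h': -143.66990897810183, 'c': 511.99666407862026, 'scene': [4072, -220.67, -67.81], 'ptr': [63, -140.72], 't2': 43.3167} 87.07851860307554 0.0 [0.21 0.1  0.19] [ 519.9 -111.8  209.1]
shots/scene24.npz 63 [-147.4 -140.7 -136.7] 730.8 u 222 230 v 272 281
shots/scene24.npz 105 [-146.9 -139.9 -136.5] 757.9 u 206 216 v 277 290
```

View pics/r2.png

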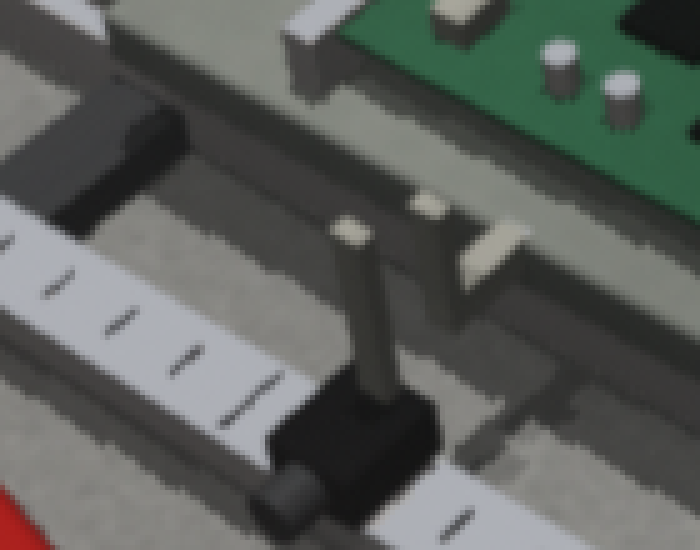

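After release the pointer top, at about (225.5,273.6), still stands opposite the right index, at (210,279). The carriage moved only about 0.1 mm in 1 s.

```bash
python3 -c "from rig import ctrl;print(ctrl.job_done())"
```

```text
the job is handed in; nothing more can be done
None
```

The job is handed in at about 43 s: the carriage stood still at the left index for about 5 s, was braked and held about 5 s at the right index, and after release rests there within about 1 mm of the mark by camera; it was moved only by the handle and never reached either stop.

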